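Seat the trainer's port seals from large to small

ROBOT

A 6-joint arm with a two-finger parallel gripper is mounted at the origin on the work surface. World frame = base frame: x ahead of the robot, y to its left, z up, the work surface at z = 0. Lengths are in m, angles in rad, forces in N, time in s.
With the tool pointing down it reaches from about 0.4 to 0.825 m from the base axis. Payload 7 kg.
Tool frame: the origin (TCP) lies at the very end of the fingers, on their centre line; the grasp point (between the pads) lies behind it (r.hold_point_z is the z of the grasp point in the tool frame, in m); z points along the fingers, y is the direction in which the jaws open and shut (so a half turn about z gives the same grasp; the last joint's range is limited). The gripper opens to 88 mm and grips with 3 to 60 N. Pads are 19 mm wide; open, the fingers measure 130 mm over their backs; the gripper's body (78 mm by 193 mm) begins 47 mm behind the grasp point.
Start: joints at [1.428, 0.359, 0.012, 0, -1.224, -0.288], TCP at [0.282, 0.613, 0.191] pointing down, gripper open.
Joint ranges: [-3.07, 3.07], [-1.43, 2.12], [-1.02, 1.25], [-3.03, 1.67], [-3.05, -0], [-3.03, 3.03]. Speed limits (rad/s): [2.39, 2.39, 3.01, 3.14, 3.14, 3.14].

INTERFACE

Orientations are given as a unit quaternion [w, x, y, z].
In Python, from rig import r gives the robot as it stands. The module is installed in compiled form; this text tells all that it offers.
- The arm moves only by the shell command python3 -m inch 'ROWS' [FORCE]. ROWS is JSON, a list of rows, each a list of 7 numbers: the shift along the world's x, y, z in cm, then the turn, a rotation vector about the world's x, y, z in rad, then the closure in counts, from 0 (fully open) to 255 (shut). A call has 1 to 10 rows; each row shifts and turns the commanded pose from where the row before left it; what a row does not reach is not made up. A row lasts 1/10 s, in which the tool goes at most 50 mm and 8.59 degrees, less where a joint would pass 70% of its speed; a pose out of reach is approached as far as the arm can. A call with a gripper value outside its range is refused whole. The fingers move at their own pace and stop on an object; FORCE is the grip in N (left out, the last holds). Time passes only in rows, so rows that do not move let the fingers close. It gives the time, the measured TCP pose, the force and the opening at its end, in the units of the state.
- r.state(): the state, without advancing time (a new reading comes with each control period).
- r.grab_frame(name): name is "scene" or "top"; returns the picture (480x640x3 uint8, red, green, blue); there is no depth.
- r.calibration(name): a dict with "fx", "fy", "cx", "cy" (pixels), "k1" (the pictures are not rectified: a ray, as slopes to the right and down, at radius r is drawn at 1 + k1 r^2 times it, then the intrinsics apply), "rvec" (rotation vector, rad) and "tvec" (3), from world to camera coordinates, as OpenCV has them. Camera axes: x right, y down, z forward; pixel columns grow to the right and rows downward; lengths in m; the calibration is good to about 2 mm. A picture is of the moment at which its call begins. calibration takes no time and is no camera call.
- r.finish_job(): hands the job in, once; it reports no verdict.
Trained networks look in the newest picture that a camera, given by its name, has taken for a name from the list of things; names that differ only in an ending like _2 or _b are one class to them, and where a whole thing is asked for, a point or a joint stands for the part that bears it (a point fixed in the world has none). Each returns a list of dicts, best first, with "conf" (0 to 1); they miss things now and then, are a little off and sometimes report something else, mostly with a low value. They report only what shows in the picture. A call takes as long as a camera call.
- r.recognise(query, camera): "box" ([left, top, right, bottom] in pixels, round what is visible of it).
The state is a dict: "time_s": time; "qpos": joint angles; "qvel": joint speeds; "effort": joint torques, N m; "ee_pos": TCP position; "ee_rot": TCP orientation; "ft_force": force on the tool from outside, world axes, zero at the start; "moment": the same for the moment, N m; "width": opening from 0.0 (shut) to 1.0 (fully open).
Only numpy, scipy, OpenCV 4.12 (cv2) and the standard library are available. Lean on these libraries where they do the work, as an engineer would, in place of code of your own. Each camera call takes 0.05 s, during which the arm holds its last target.

TASK

Get the surgical practice box ready for the next session: with closed fingertips, lightly press down the three raised round brown seals in its cover, first the largest, then the middle-sized one, then the smallest, each until its top is flush with its black rim and not sunk deep below it. Only press the seals, never hard and never pulling them up, and leave everything loose on the cover and the table where it is.

Things in the scene. Friction and masses are not known exactly. Their poses are not given: they have to be found in the camera images.
- trainer: fixed low white box, 290 x 450 mm, with a flat dark smoked-brown cover 310 x 470 mm; the cover's top face is 90 mm above the table. Origin: centre of its underside, on the table; z up, y along its long side. Its place and yaw differ every time.
- port_large: port of the large seal: a fixed black round rim on the cover, 16 mm high, 86 mm across inside at its top and 100 mm outside at its foot. Origin: centre of the rim's underside, on the cover's top face; the rim's top edge is 16 mm above it. Which port is where on the cover differs every time.
- seal_large_top (a point): centre of the flat top face of the large seal, a brown disc 84 mm in diameter inside port_large's rim, standing 7.5 to 9 mm proud of the rim at the start
- seal_large (a joint): how far the large seal has been pushed straight down, m: 0 = 9 mm proud of its rim, 0.009 = flush with it, 0.015 = bottom stop (sunk 6 mm); negative = pulled up. It slides against about 3 N of friction, has no spring, and stays where it is left.
- port_medium: port of the medium seal: a fixed black round rim on the cover, 16 mm high, 68 mm across inside at its top and 82 mm outside at its foot. Origin: centre of the rim's underside, on the cover's top face; the rim's top edge is 16 mm above it. Which port is where on the cover differs every time.
- seal_medium_top (a point): centre of the flat top face of the medium seal, a brown disc 66 mm in diameter inside port_medium's rim, standing 7.5 to 9 mm proud of the rim at the start
- seal_medium (a joint): how far the medium seal has been pushed straight down, m: 0 = 9 mm proud of its rim, 0.009 = flush with it, 0.015 = bottom stop (sunk 6 mm); negative = pulled up. It slides against about 3 N of friction, has no spring, and stays where it is left.
- port_small: port of the small seal: a fixed black round rim on the cover, 16 mm high, 52 mm across inside at its top and 66 mm outside at its foot. Origin: centre of the rim's underside, on the cover's top face; the rim's top edge is 16 mm above it. Which port is where on the cover differs every time.
- seal_small_top (a point): centre of the flat top face of the small seal, a brown disc 50 mm in diameter inside port_small's rim, standing 7.5 to 9 mm proud of the rim at the start
- seal_small (a joint): how far the small seal has been pushed straight down, m: 0 = 9 mm proud of its rim, 0.009 = flush with it, 0.015 = bottom stop (sunk 6 mm); negative = pulled up. It slides against about 3 N of friction, has no spring, and stays where it is left.
- sleeve: white spool-shaped sleeve standing on the cover, 36 mm across its foot, 40 mm tall; loose, a bystander. Origin: centre of its underside
- transfer_ring: white plastic ring lying on the cover, 34 mm across, 12 mm thick; loose, a bystander. Origin: centre of its underside
- lens_cap: round aluminium cap on the cover, 34 mm across, 18 mm tall; loose, a bystander. Origin: centre of its underside
- bowl: steel bowl on the table, 100 mm across, 40 mm tall; loose, a bystander. Origin: centre of its underside
- bottle: white bottle standing on the table, 52 mm across, 120 mm tall; loose, a bystander. Origin: centre of its underside
- grasper: long instrument with a white pistol handle lying on the table, about 300 mm long, 10 mm thick; loose, a bystander. Origin: on its shaft, 120 mm from the handle end (shaft along +x, handle to -x), on its underside

How it is judged:
On the way, in this order (a step that is already met when the one before it is completed fails the run):
1. the large seal is flush with its rim (value of joint seal_large between 0.0062 and 0.0132 m), for 0.2 s.
2. the medium seal is flush with its rim (value of joint seal_medium between 0.0062 and 0.0132 m), for 0.2 s.
3. the small seal is flush with its rim (value of joint seal_small between 0.0062 and 0.0132 m), for 0.2 s.
At the end, for the whole second after the job is handed in: All three seals rest flush with their rims (at most 2.8 mm proud and 4.2 mm sunk), and every loose bystander is within 15 mm of where it started (all of step 1 and all of step 2 and all of step 3 and velocity of joint each of seal_large, seal_medium, seal_small below 0.005 m/s and distance of each of sleeve, transfer_ring, lens_cap, bowl, bottle, grasper from where it was at the start of the episode below 0.015 m); the robot touches nothing.
It fails at once if the medium seal is pushed in (over 5 mm down from its highest place) before the large one is flush (value of joint seal_medium above 0.005 m and value of joint seal_large below 0.006 m).
It fails at once if the small seal is pushed in (over 5 mm down from its highest place) before the medium one is flush (value of joint seal_small above 0.005 m and value of joint seal_medium below 0.006 m).
It fails at once if a seal or its rim is pressed harder than 20 N (contact force between any of port_large, port_medium, port_small and anything else above 20 N).
It fails at once if a seal is pulled up out of its port (over 3 mm) (value of joint any of seal_large, seal_medium, seal_small below -0.003 m).
It fails at once if a loose bystander is lifted or moved more than 15 mm (distance of any of sleeve, transfer_ring, lens_cap, bowl, bottle, grasper from where it was at the start of the episode above 0.015 m).
It also fails if it takes over 48 s, if anything falls off the work surface, if the arm or the gripper's body presses on something with over 40 N, if the wrist force passes 120 N, or if a joint passes its speed limit or range.

## Working session

There is one attempt and no reset: what is moved stays moved. The work goes in short steps, Python scripts to look and compute and a shell command to move; the robot and the scene stay as the last step left them, time stands still between calls to the robot, and variables do not carry over. Pictures are saved under pics/ and viewed, and the job is handed in when it is done.

```bash
mkdir -p pics; ls; cat > h.py <<'E'
import numpy as np, cv2
from rig import r
def cam(n):
    c=r.calibration(n);R,_=cv2.Rodrigues(np.array(c['rvec'],float));return c,R,np.array(c['tvec'],float).reshape(3)
def ray(n,u,v):
    c,R,t=cam(n);xd=(u-c['cx'])/c['fx'];yd=(v-c['cy'])/c['fy'];x,y=xd,yd
    for _ in range(30):
        s=1+c['k1']*(x*x+y*y);x,y=xd/s,yd/s
    return -R.T@t, R.T@np.array([x,y,1.])
def atz(n,u,v,z):
    o,d=ray(n,u,v);return o+d*(z-o[2])/d[2]
def proj(n,p):
    c,R,t=cam(n);q=R@np.array(p,float)+t;x,y=q[0]/q[2],q[1]/q[2];s=1+c['k1']*(x*x+y*y)
    return c['fx']*x*s+c['cx'],c['fy']*y*s+c['cy']
E
python3 - <<'E'
from h import *
for n in('scene','top'):
    im=r.grab_frame(n);cv2.imwrite(f'pics/{n}0.png',im[:,:,::-1]); print(n,r.calibration(n),-cam(n)[1].T@cam(n)[2])
    for q in('seal_large_top','seal_medium_top','seal_small_top','sleeve','transfer_ring','lens_cap'):
        print(q,[(np.round(d['box'],1).tolist(),round(d['conf'],2)) for d in r.recognise(q,n)[:3]])
print(r.state())
E
```

```text
pics
scene {'fx': 606.4245089823647, 'fy': 606.4245089823647, 'cx': 324.33577114280473, 'cy': 241.9086242448991, 'k1': 0.03720781903351258, 'rvec': array([ 1.96759861,  1.58261726, -0.5726992 ]), 'tvec': array([-0.11383093, -0.35229832,  1.77872115])} [ 1.41078571 -0.20918757  1.12554198]
seal_large_top [([317.1, 244.7, 351.8, 280.4], 0.56)]
seal_medium_top [([376.1, 214.8, 406.2, 239.2], 0.64), ([311.1, 245.2, 354.9, 287.3], 0.25)]
seal_small_top [([248.9, 228.9, 272.1, 247.8], 0.81)]
sleeve [([310.6, 200.7, 323.6, 221.0], 0.82)]
transfer_ring [([248.7, 227.2, 268.9, 248.5], 0.59), ([380.7, 267.6, 396.6, 282.4], 0.51), ([371.1, 215.3, 406.2, 245.0], 0.24)]
lens_cap [([257.3, 282.2, 271.6, 301.6], 0.48)]
top {'fx': 540.2959774640224, 'fy': 540.2959774640224, 'cx': 317.9102113495659, 'cy': 254.53509547777028, 'k1': -0.04378844339602593, 'rvec': array([ 2.14710571, -2.11786592,  0.18971298]), 'tvec': array([-0.0045903 ,  0.57224607,  1.41882126])} [0.31872164 0.00735099 1.49629639]
seal_large_top [([303.9, 216.4, 338.7, 247.4], 0.63)]
seal_medium_top [([252.9, 244.5, 277.1, 271.5], 0.9
[... 267 characters left out ...]
 226.9], 0.65)]
{'time_s': 0.7, 'qpos': array([ 1.42809291e+00,  3.58568611e-01,  1.18756053e-02, -2.17330093e-05,
       -1.22411414e+00, -2.88091003e-01]), 'qvel': array([-2.68177572e-04,  1.35228626e-03, -9.62484517e-04,  4.23231551e-04,
       -7.03360999e-05,  3.62328673e-03]), 'effort': array([ 9.65357867e-04, -5.82168031e+01,  2.93242425e+01,  7.00116903e+00,
        1.25515403e-02, -8.53038046e-06]), 'ee_pos': array([0.28187694, 0.61327813, 0.190867  ]), 'ee_rot': array([ 6.13534760e-06,  9.76890784e-01, -2.13739083e-01, -9.80025807e-06]), 'ft_force': array([ 0.43697655, -0.75634263, -0.83475129]), 'moment': array([-0.03451726,  0.03486816,  0.03778292]), 'width': 1.0001528512916853}
```

```bash
python3 - <<'E'
import cv2
a=cv2.imread('pics/top0.png')[150:340,200:440];cv2.imwrite('pics/t0c.png',cv2.resize(a,(720,570),interpolation=cv2.INTER_CUBIC))
a=cv2.imread('pics/scene0.png')[170:330,220:430];cv2.imwrite('pics/s0c.png',cv2.resize(a,(787,600),interpolation=cv2.INTER_CUBIC))
E
```

```text
(no output)
```

View pics/t0c.png

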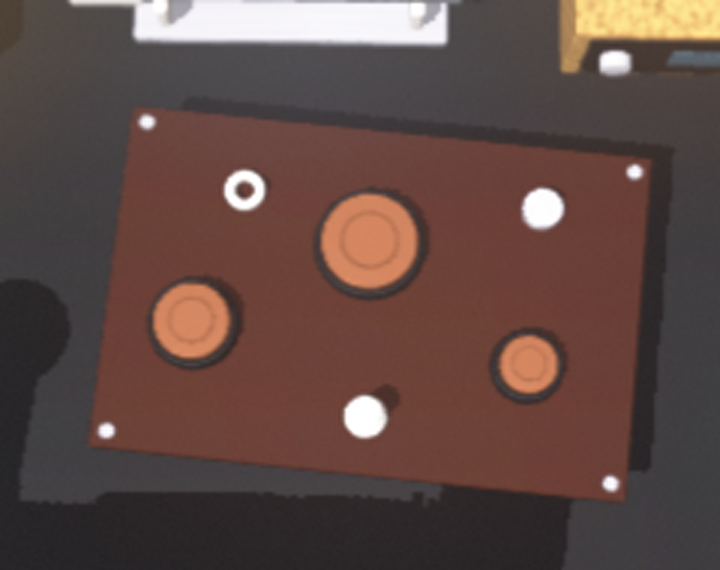

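View pics/s0c.png

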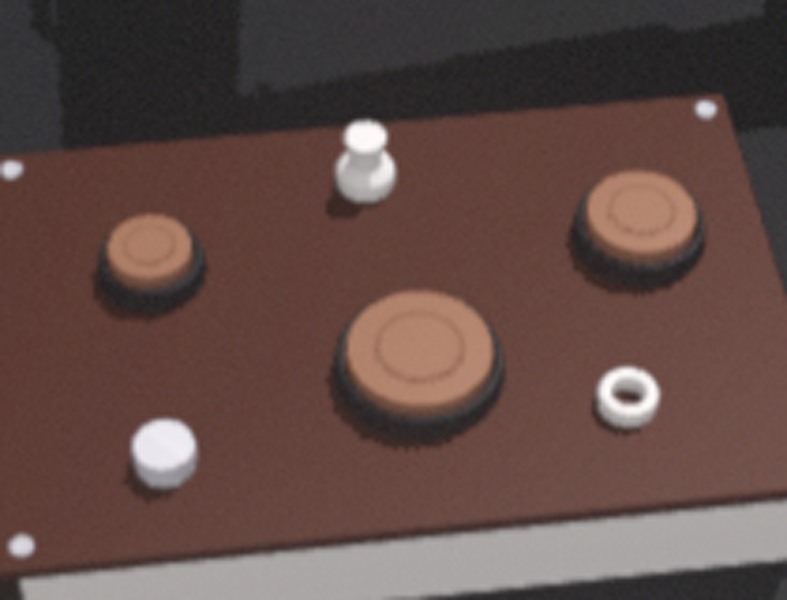

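View pics/top0.png

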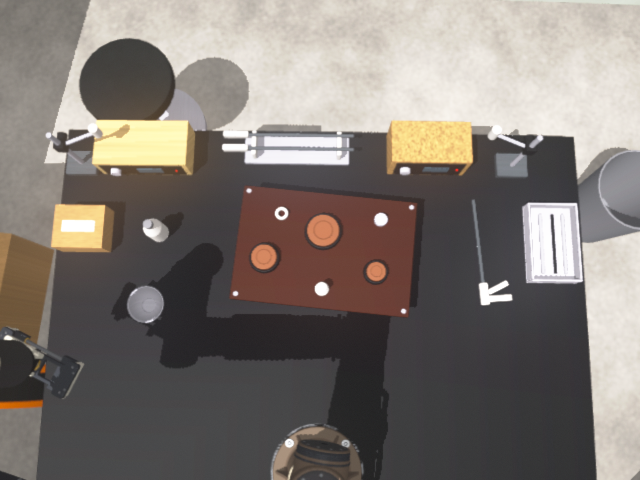

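The top view shows the large seal at about (323,230), the medium one at (264,257) and the small one at (376,271). The ring is at (281,213), the cap at (381,219) and the sleeve at (322,289). All the bystanders are away from the seals.

```bash
cat >> h.py <<'E'
def seals(n,im):
    hsv=cv2.cvtColor(im,cv2.COLOR_RGB2HSV)
    m=((hsv[...,2]>120)&(hsv[...,1]>70)&(hsv[...,0]<15)).astype(np.uint8)
    k,l,s,c=cv2.connectedComponentsWithStats(m)
    return [(c[i],s[i]) for i in range(1,k) if 200<s[i][4]<2500 and 150<c[i][1]<330 and 220<c[i][0]<430]
E
python3 - <<'E'
from h import *
for n in('scene','top'):
    im=cv2.imread(f'pics/{n}0.png')[:,:,::-1].copy()
    for c,s in seals(n,im): print(n,c.round(1),s.tolist(),atz(n,*c,0.1143).round(4))
s=[('scene',(c)) for c,_ in seals('scene',cv2.imread('pics/scene0.png')[:,:,::-1].copy())]
t=[c for c,_ in seals('top',cv2.imread('pics/top0.png')[:,:,::-1].copy())]
for _,a in s:
  for b in t:
    o1,d1=ray('scene',*a);o2,d2=ray('top',*b)
    A=np.c_[d1,-d2];x=np.linalg.lstsq(A,o2-o1,rcond=None)[0]
    p,q=o1+d1*x[0],o2+d2*x[1]
    if np.linalg.norm(p-q)<.012: print(p.round(4),q.round(4))
# cap, sleeve, ring, corner screws rough
for nm,u,v,z in(('ring',281.5,213,.1),('cap',381,219.5,.108),('sleeve',322,289,.13),('s1',249,190.5,.09),('s2',411.5,207.5,.09),('s3',235.5,293.5,.09),('s4',403.5,311,.09)): print(nm,atz('top',u,v,z).round(3))
E
```

```text
scene [390.8 226.1] [377, 215, 29, 23, 530] [0.5566 0.144  0.1143]
scene [259.5 235.4] [249, 227, 22, 18, 316] [ 0.5223 -0.1477  0.1143]
scene [331.6 262.6] [312, 247, 40, 32, 977] [ 0.6306 -0.0094  0.1143]
top [322.7 229.9] [307, 215, 32, 31, 809] [ 0.6265 -0.0082  0.1143]
top [263.3 256.5] [251, 244, 26, 26, 514] [0.5538 0.1452 0.1143]
top [375.7 271.1] [366, 262, 20, 19, 303] [ 0.5197 -0.1467  0.1143]
[0.5542 0.1451 0.1114] [0.5543 0.1454 0.1114]
[ 0.52   -0.1476  0.1116] [ 0.5201 -0.147   0.1116]
[ 0.6274 -0.0086  0.1101] [ 0.6275 -0.0082  0.1102]
ring [0.674 0.102 0.1  ]
cap [ 0.658 -0.162  0.108]
sleeve [ 0.469 -0.008  0.13 ]
s1 [0.738 0.192 0.09 ]
s2 [ 0.697 -0.247  0.09 ]
s3 [0.459 0.217 0.09 ]
s4 [ 0.419 -0.221  0.09 ]
```

```bash
python3 -c "from rig import r;print(r.hold_point_z)"; python3 -m inch '[[1,-1.9,0,0,0,0,255],[2.1,-3.9,0,0,0,0,255],[2.1,-3.9,0,0,0,0,255],[2.1,-3.9,0,0,0,0,255],[2.1,-3.9,0,0,0,0,255],[2.1,-3.9,0,0,0,0,255],[2.1,-3.9,0,0,0,0,255],[2.1,-3.9,0,0,0,0,255],[2.1,-3.9,0,0,0,0,255],[2.1,-3.9,0,0,0,0,255]]' 10
```

```text
-0.0188
time_s: 1.7
ee_pos: [0.4815, 0.2417, 0.1913]
ee_rot: [-0.0, 0.977, -0.214, 0.0]
ft_force: [1.4, -0.1, 0.3]
width: 0.151
```

```bash
python3 -m inch '[[2.1,-3.6,0,0,0,0,255],[2.1,-3.6,0,0,0,0,255],[2.1,-3.6,0,0,0,0,255],[2.1,-3.6,0,0,0,0,255],[2.1,-3.6,0,0,0,0,255],[2.1,-3.6,0,0,0,0,255],[2.0,-3.4,-1,0,0,0,255],[0,0,-2,0,0,0,255],[0,0,-1.5,0,0,0,255],[0,0,0,0,0,0,255]]'; python3 - <<'E'
from h import *
for n in('scene','top'):
    im=r.grab_frame(n);cv2.imwrite(f'pics/{n}1.png',cv2.resize(im[150:350,200:450,::-1],(750,600)))
print(r.state()['ee_pos'],r.state()['ft_force'],r.state()['width'])
E
```

```text
time_s: 2.7
ee_pos: [0.6254, -0.0075, 0.1434]
ee_rot: [0.001, 0.977, -0.214, -0.002]
ft_force: [-0.2, 0.3, -0.5]
width: 0.006
[ 0.62703991 -0.00676641  0.14623604] [ 0.27174865 -0.64773047  0.33608664] 0.004148550489046266
```

View pics/scene1.png

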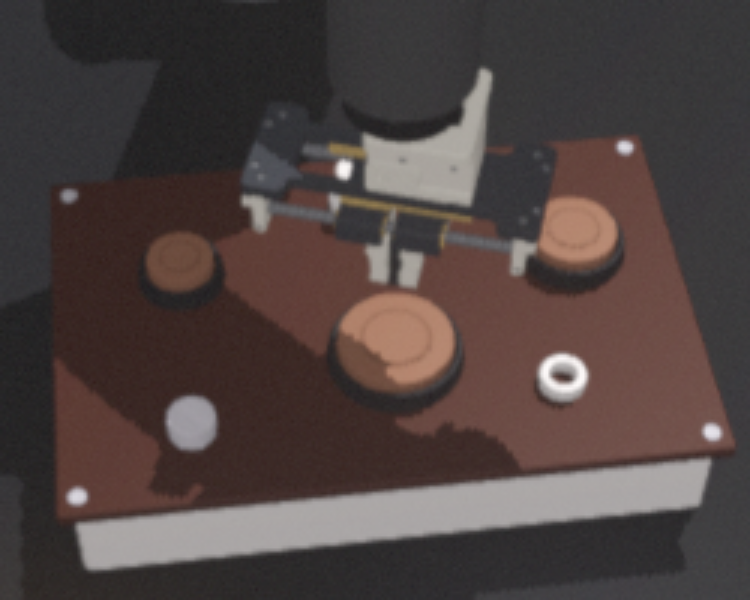

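```bash
python3 -c "
from h import *
print(np.array(proj('scene',r.state()['ee_pos'])))"; python3 -m inch '[[0,0,-0.6,0,0,0,255],[0,0,-0.6,0,0,0,255],[0,0,-0.5,0,0,0,255],[0,0,-0.4,0,0,0,255],[0,0,-0.3,0,0,0,255],[0,0,-0.2,0,0,0,255],[0,0,-0.1,0,0,0,255],[0,0,-0.1,0,0,0,255],[0,0,-0.1,0,0,0,255],[0,0,-0.1,0,0,0,255]]';  python3 -m inch '[[0,0,-0.1,0,0,0,255],[0,0,-0.1,0,0,0,255],[0,0,-0.1,0,0,0,255]]'
```

```text
[332.69979042 251.59479309]
time_s: 3.8
ee_pos: [0.627, -0.0067, 0.1159]
ee_rot: [-0.0, 0.977, -0.214, 0.0]
ft_force: [0.1, -0.1, 0.1]
width: 0.005
time_s: 4.1
ee_pos: [0.6269, -0.0067, 0.1128]
ee_rot: [-0.0, 0.977, -0.214, 0.0]
ft_force: [0.2, 0.2, 0.3]
width: 0.007
```

```bash
python3 - <<'E'
from h import *
im=r.grab_frame('scene')
u,v=proj('scene',r.state()['ee_pos']);print(u,v,r.state()['ee_pos'],r.state()['ft_force'])
a=cv2.resize(im[200:300,270:395,::-1],(750,600),interpolation=cv2.INTER_CUBIC)
cv2.circle(a,(int((u-270+.5)*6),int((v-200+.5)*6)),3,(0,255,0),-1)
cv2.imwrite('pics/scene2.png',a)
E
```

```text
332.375198030549 261.52123869034824 [ 0.62677073 -0.00672455  0.11259856] [-0.27118565  0.45439656 -0.36721337]
```

View pics/scene2.png

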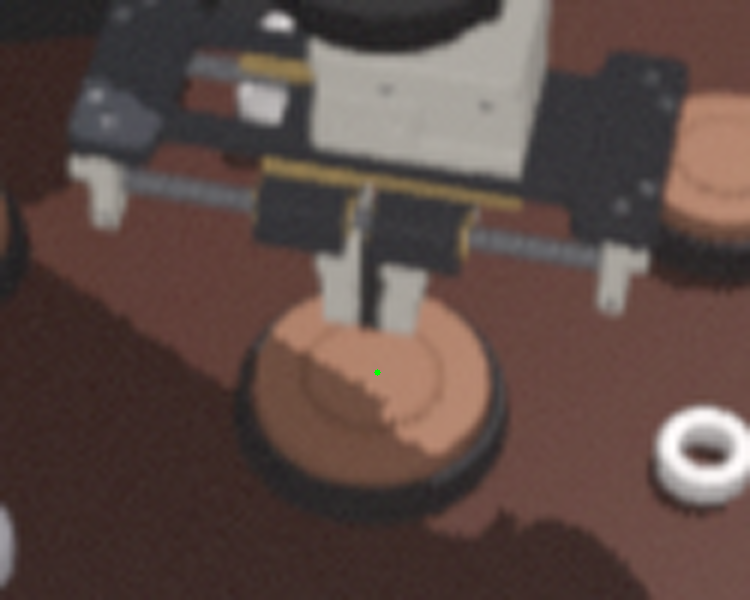

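The fingertips show at about (333,255), some 7 px above the projected TCP, and no contact has been felt. I'll creep down and watch the force.

```bash
for i in 1; do python3 -m inch '[[0,0,-0.1,0,0,0,255]]';python3 -m inch '[[0,0,-0.1,0,0,0,255]]'; python3 -m inch '[[0,0,-0.1,0,0,0,255]]'; done; python3 - <<'E'
from h import *
im=r.grab_frame('scene')
a=cv2.resize(im[200:300,270:395,::-1],(750,600),interpolation=cv2.INTER_CUBIC)
cv2.imwrite('pics/scene3.png',a)
print(r.state()['effort'].round(2))
E
```

```text
time_s: 4.25
ee_pos: [0.6269, -0.0067, 0.1119]
ee_rot: [-0.0, 0.977, -0.214, 0.0]
ft_force: [0.4, -0.4, -0.4]
width: 0.007
time_s: 4.35
ee_pos: [0.6269, -0.0067, 0.1108]
ee_rot: [-0.0, 0.977, -0.214, 0.0]
ft_force: [-0.6, 0.0, 0.2]
width: 0.0
time_s: 4.45
ee_pos: [0.6269, -0.0067, 0.1098]
ee_rot: [-0.0, 0.977, -0.214, 0.0]
ft_force: [-0.3, 0.4, -0.1]
width: 0.006
[  0.   -54.86  27.02   6.41   0.07   0.  ]
```

View pics/scene3.png

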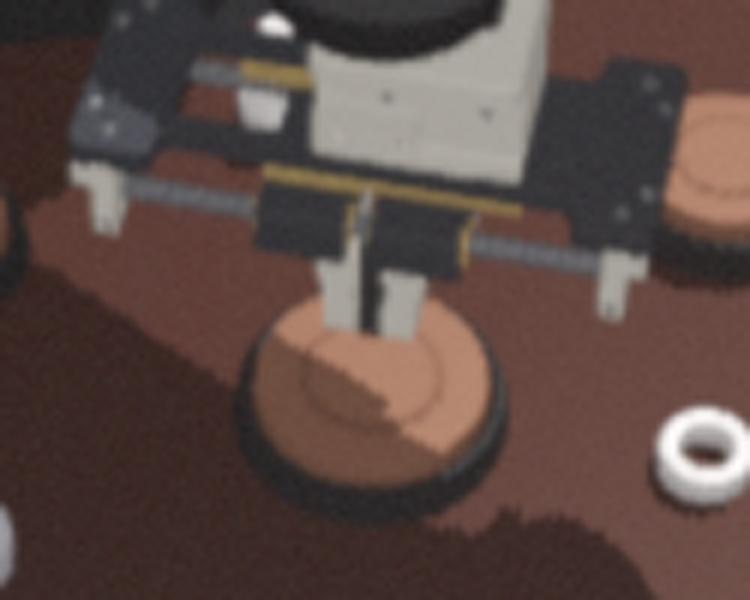

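```bash
for i in 1; do python3 -m inch '[[0,0,-0.1,0,0,0,255],[0,0,-0.1,0,0,0,255]]';python3 -m inch '[[0,0,-0.1,0,0,0,255],[0,0,-0.1,0,0,0,255]]'; python3 -m inch '[[0,0,-0.1,0,0,0,255],[0,0,-0.1,0,0,0,255]]'; done|egrep 'pos|force'; python3 - <<'E'
from h import *
im=r.grab_frame('scene')
a=cv2.resize(im[200:300,270:395,::-1],(750,600),interpolation=cv2.INTER_CUBIC)
cv2.imwrite('pics/scene4.png',a)
E
```

```text
ee_pos: [0.6269, -0.0067, 0.1078]
ft_force: [0.4, -0.2, 0.3]
ee_pos: [0.6269, -0.0067, 0.1058]
ft_force: [0.1, 1.0, 0.2]
ee_pos: [0.6269, -0.0067, 0.1038]
ft_force: [0.5, 0.5, -0.8]
```

View pics/scene4.png

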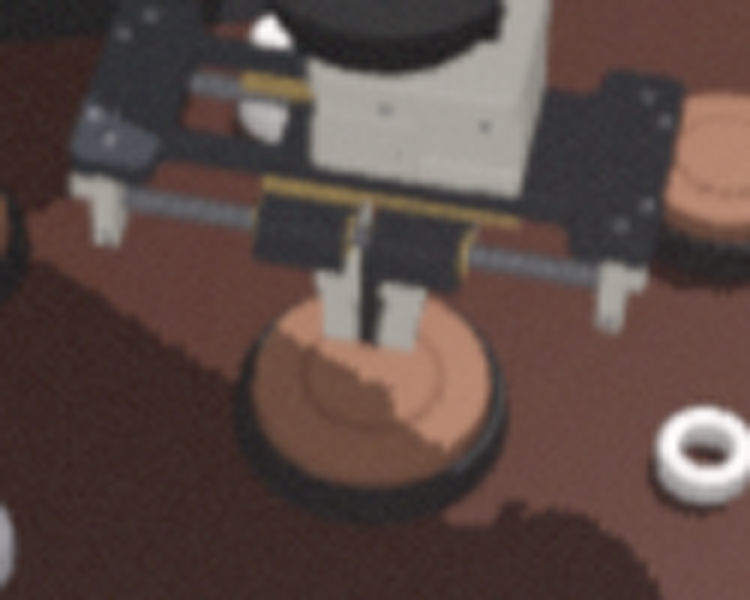

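```bash
(python3 -m inch '[[0,0,-0.1,0,0,0,255],[0,0,-0.1,0,0,0,255]]';python3 -m inch '[[0,0,-0.1,0,0,0,255],[0,0,-0.1,0,0,0,255]]')|egrep 'pos|force'
```

```text
ee_pos: [0.6269, -0.0067, 0.1018]
ft_force: [-0.6, 0.3, -0.8]
ee_pos: [0.6269, -0.0067, 0.0998]
ft_force: [-0.1, 0.9, 0.1]
```

```bash
(python3 -m inch '[[0,0,-0.1,0,0,0,255],[0,0,-0.1,0,0,0,255]]';python3 -m inch '[[0,0,-0.1,0,0,0,255],[0,0,-0.1,0,0,0,255]]')|egrep 'pos|force'; python3 - <<'E'
from h import *
im=r.grab_frame('scene')
a=cv2.resize(im[200:300,270:395,::-1],(750,600),interpolation=cv2.INTER_CUBIC)
cv2.imwrite('pics/scene5.png',a)
E
```

```text
ee_pos: [0.6269, -0.0067, 0.0978]
ft_force: [0.4, -0.4, 0.2]
ee_pos: [0.6269, -0.0067, 0.0958]
ft_force: [-1.0, 0.6, -0.5]
```

View pics/scene5.png

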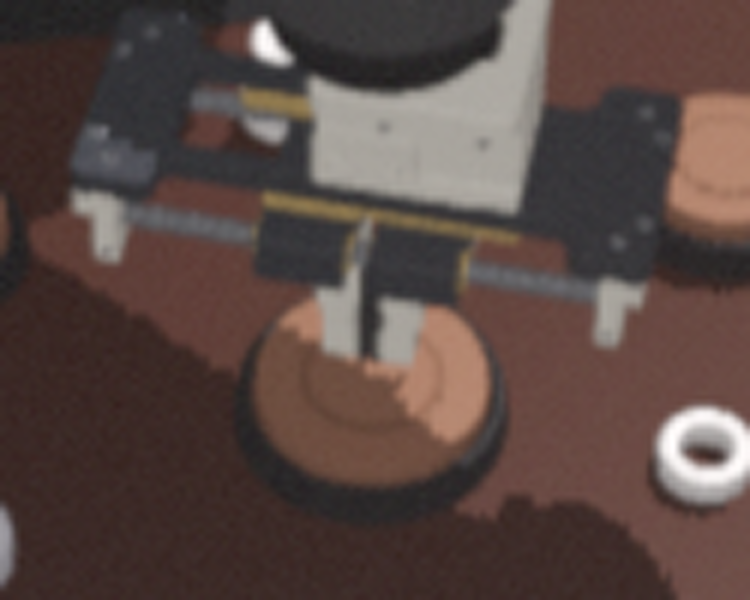

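The seal hasn't moved, and the shadow is now almost meeting the tips at about (332,261). Contact should be a few mm lower.

```bash
(python3 -m inch '[[0,0,-0.1,0,0,0,255],[0,0,-0.1,0,0,0,255]]';python3 -m inch '[[0,0,-0.1,0,0,0,255]]';python3 -m inch '[[0,0,-0.1,0,0,0,255]]')|egrep 'pos|force'
```

```text
ee_pos: [0.6269, -0.0067, 0.0938]
ft_force: [-0.0, -0.2, -0.2]
ee_pos: [0.6269, -0.0067, 0.0928]
ft_force: [0.8, -0.2, -0.1]
ee_pos: [0.6269, -0.0067, 0.0918]
ft_force: [0.6, 0.3, -0.1]
```

```bash
(python3 -m inch '[[0,0,-0.1,0,0,0,255]]';python3 -m inch '[[0,0,-0.1,0,0,0,255]]';python3 -m inch '[[0,0,-0.1,0,0,0,255]]')|egrep 'pos|force'; python3 - <<'E'
from h import *
im=r.grab_frame('scene')
a=cv2.resize(im[200:300,270:395,::-1],(750,600),interpolation=cv2.INTER_CUBIC)
cv2.imwrite('pics/scene6.png',a)
E
```

```text
ee_pos: [0.6269, -0.0067, 0.0907]
ft_force: [0.5, -0.0, -0.3]
ee_pos: [0.6269, -0.0067, 0.0898]
ft_force: [-0.1, -0.5, -0.3]
ee_pos: [0.6269, -0.0067, 0.0888]
ft_force: [1.1, 0.0, -0.4]
```

View pics/scene6.png

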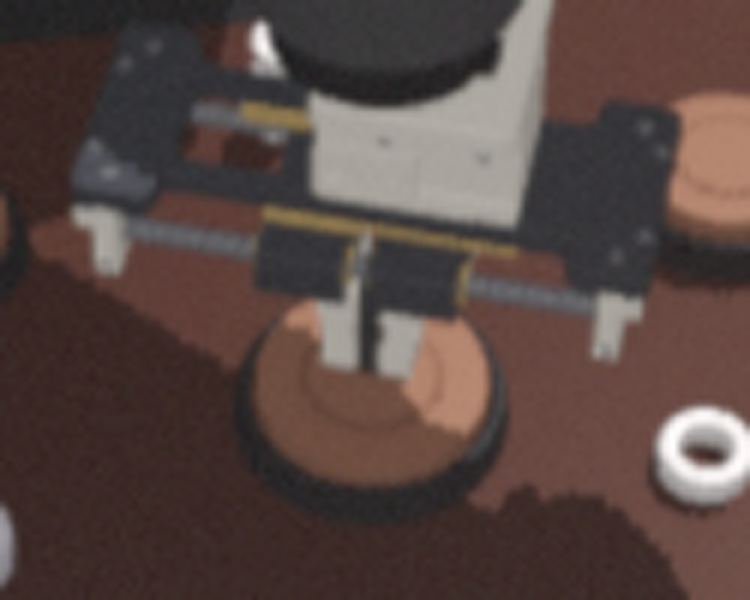

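```bash
(python3 -m inch '[[0,0,-0.1,0,0,0,255]]';python3 -m inch '[[0,0,-0.1,0,0,0,255]]')|egrep 'pos|force'
```

```text
ee_pos: [0.6269, -0.0067, 0.0879]
ft_force: [0.1, 0.4, 0.5]
ee_pos: [0.6269, -0.0067, 0.0868]
ft_force: [1.2, 0.4, 0.7]
```

```bash
(python3 -m inch '[[0,0,-0.1,0,0,0,255]]';python3 -m inch '[[0,0,-0.1,0,0,0,255]]')|egrep 'pos|force'; python3 - <<'E'
from h import *
im=r.grab_frame('scene')
a=cv2.resize(im[200:300,270:395,::-1],(750,600),interpolation=cv2.INTER_CUBIC)
cv2.imwrite('pics/scene7.png',a)
E
```

```text
ee_pos: [0.6269, -0.0067, 0.0858]
ft_force: [0.6, 0.3, 0.1]
ee_pos: [0.6269, -0.0067, 0.0848]
ft_force: [-1.0, 0.1, 0.3]
```

View pics/scene7.png

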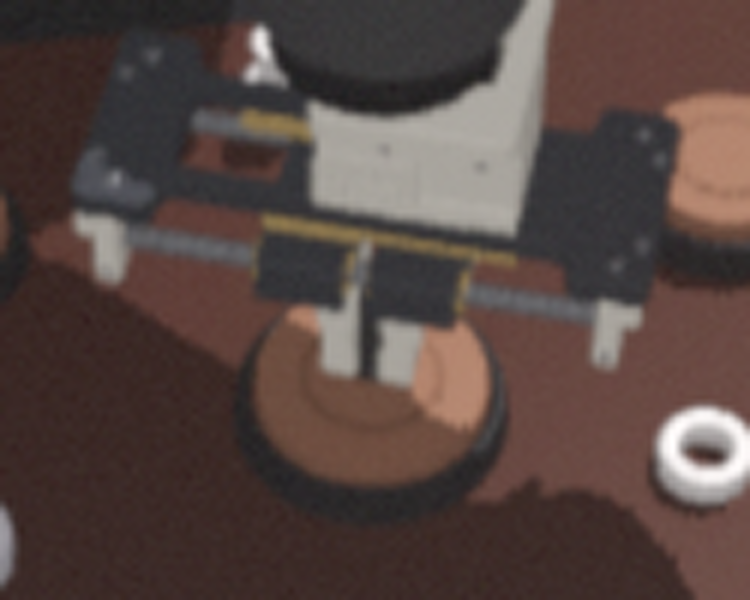

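```bash
(python3 -m inch '[[0,0,-0.1,0,0,0,255]]';python3 -m inch '[[0,0,-0.1,0,0,0,255]]';python3 -m inch '[[0,0,-0.1,0,0,0,255]]')|egrep 'pos|force'
```

```text
ee_pos: [0.627, -0.0067, 0.0839]
ft_force: [0.2, 0.3, 0.2]
ee_pos: [0.6269, -0.0067, 0.0828]
ft_force: [-1.0, -0.6, -0.4]
ee_pos: [0.6269, -0.0067, 0.0818]
ft_force: [0.1, 0.0, -0.3]
```

```bash
(python3 -m inch '[[0,0,-0.1,0,0,0,255]]';python3 -m inch '[[0,0,-0.1,0,0,0,255]]')|egrep 'pos|force'; python3 - <<'E'
from h import *
im=r.grab_frame('scene')
a=cv2.resize(im[200:300,270:395,::-1],(750,600),interpolation=cv2.INTER_CUBIC)
cv2.imwrite('pics/scene8.png',a)
E
```

```text
ee_pos: [0.6269, -0.0067, 0.0808]
ft_force: [-0.1, 0.7, 0.2]
ee_pos: [0.6269, -0.0067, 0.0798]
ft_force: [-1.2, -0.3, -0.0]
```

View pics/scene8.png

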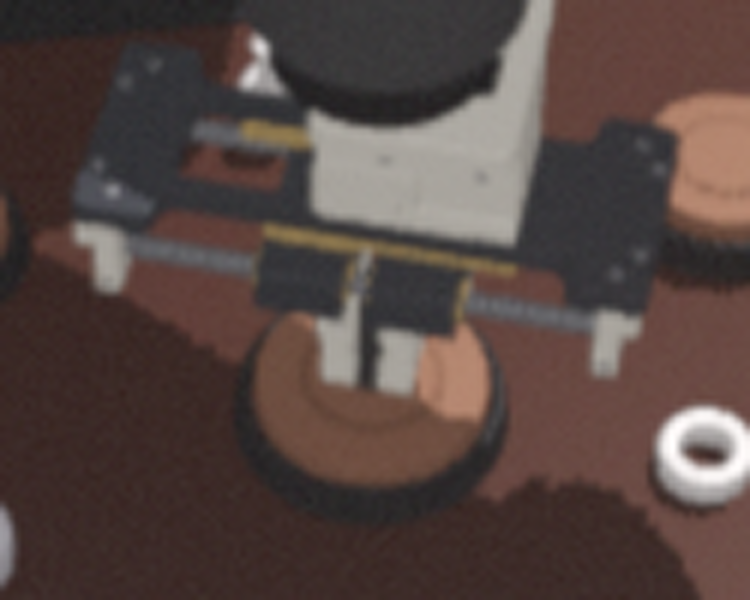

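Still no contact at a reported z of 0.080. I'll check the tool's location with the top camera before going lower.

```bash
python3 - <<'E'
from h import *
im=r.grab_frame('top')
p=r.state()['ee_pos'];print(p)
cv2.imwrite('pics/top_raw9.png',im[:,:,::-1])
a=cv2.resize(im[170:295,240:400,::-1],(768,600),interpolation=cv2.INTER_CUBIC)
for z,c in((p[2],(0,255,0)),(p[2]+.2,(255,255,0))):
    u,v=proj('top',[p[0],p[1],z]);print(u,v);cv2.circle(a,(int((u-240+.5)*4.8),int((v-170+.5)*4.8)),3,c,-1)
cv2.imwrite('pics/top9.png',a)
E
```

```text
[ 0.62680323 -0.00672156  0.0797111 ]
321.95859545336793 232.62218183652152
323.03999620078 214.28006416167312
```

View pics/top9.png

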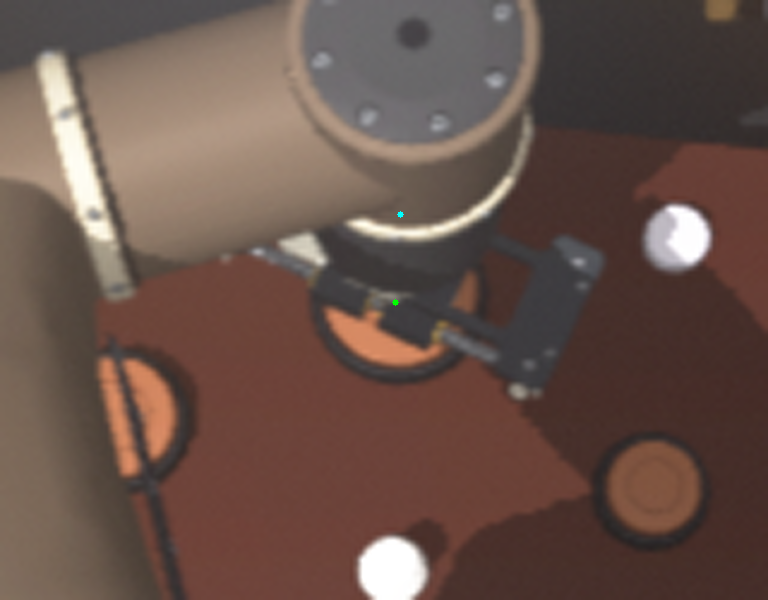

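View pics/top_raw9.png

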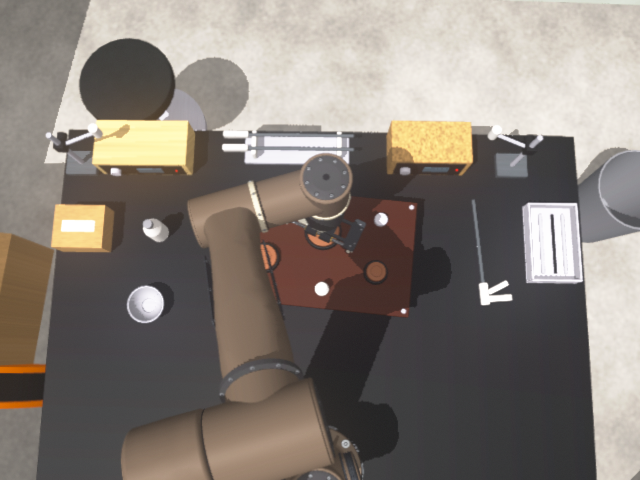

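```bash
python3 - <<'E'
from h import *
def tri(a,b):
    o1,d1=ray('scene',*a);o2,d2=ray('top',*b)
    x=np.linalg.lstsq(np.c_[d1,-d2],o2-o1,rcond=None)[0];p,q=o1+d1*x[0],o2+d2*x[1]
    return p.round(4),q.round(4)
f=lambda x,y:(270+x/6-.5,200+y/6-.5)
g=lambda x,y:(240+x/4.8-.5,170+y/4.8-.5)
print('claw',tri(f(108,280),g(520,390)))
print('brass',tri(f(462,305),g(331,270)),tri(f(347,282),g(375,300)), tri(f(265,275),g(440,333)))
p=r.state()['ee_pos'];R=cv2.Rodrigues
from scipy.spatial.transform import Rotation as Ro
q=r.state()['ee_rot'];M=Ro.from_quat([q[1],q[2],q[3],q[0]]).as_matrix();print(M.round(3))
for nm,a in(('tipL',f(337,386)),('tipR',f(397,394)),('gap',f(367,390))):
    for z in (.0797,.1,.1145,.12,.13): print(nm,z,atz('scene',*a,z).round(4))
E
```

```text
claw (array([ 0.5683, -0.0933,  0.1172]), array([ 0.5716, -0.0741,  0.1167]))
brass (array([0.6287, 0.0226, 0.1449]), array([0.63  , 0.0287, 0.1453])) (array([ 0.6101, -0.0144,  0.1451]), array([0.6139, 0.005 , 0.1458])) (array([ 0.5958, -0.0409,  0.1388]), array([ 0.5979, -0.0299,  0.1389]))
[[ 0.909 -0.418 -0.   ]
 [-0.418 -0.909 -0.   ]
 [-0.     0.    -1.   ]]
tipL 0.0797 [ 0.6045 -0.016   0.0797]
tipL 0.1 [ 0.6202 -0.0198  0.1   ]
tipL 0.1145 [ 0.6314 -0.0225  0.1145]
tipL 0.12 [ 0.6356 -0.0235  0.12  ]
tipL 0.13 [ 0.6433 -0.0253  0.13  ]
tipR 0.0797 [0.6128 0.0046 0.0797]
tipR 0.1 [6.283e-01 5.000e-04 1.000e-01]
tipR 0.1145 [ 0.6394 -0.0025  0.1145]
tipR 0.12 [ 0.6435 -0.0036  0.12  ]
tipR 0.13 [ 0.6512 -0.0057  0.13  ]
gap 0.0797 [ 0.6087 -0.0057  0.0797]
gap 0.1 [ 0.6242 -0.0097  0.1   ]
gap 0.1145 [ 0.6354 -0.0125  0.1145]
gap 0.12 [ 0.6396 -0.0136  0.12  ]
gap 0.13 [ 0.6473 -0.0155  0.13  ]
```

```bash
python3 - <<'E'
import cv2
a=cv2.imread('pics/scene8.png')[220:520,220:520];cv2.imwrite('pics/s8z.png',cv2.resize(a,(600,600),interpolation=cv2.INTER_CUBIC))
E
```

```text
(no output)
```

View pics/s8z.png

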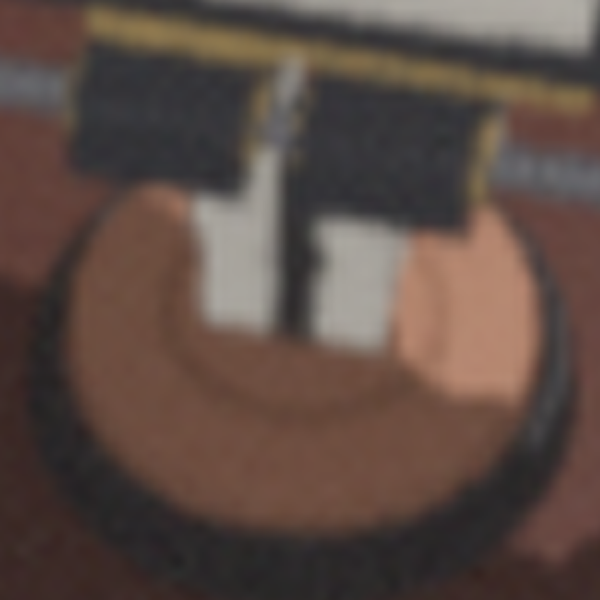

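If its x and y are right, the visible tip's front edge now lies at z ≈ 0.1145, so contact is close. That puts the closed tips about 35 mm above the reported TCP. I'll continue in 1 mm steps.

```bash
(python3 -m inch '[[0,0,-0.1,0,0,0,255]]';python3 -m inch '[[0,0,-0.1,0,0,0,255]]')|egrep 'pos|force'
```

```text
ee_pos: [0.627, -0.0067, 0.0789]
ft_force: [0.3, 0.3, -0.6]
ee_pos: [0.627, -0.0067, 0.078]
ft_force: [-1.6, 0.2, 2.9]
```

```bash
(python3 -m inch '[[0,0,-0.1,0,0,0,255]]';python3 -m inch '[[0,0,-0.1,0,0,0,255]]')|egrep 'pos|force|time'; python3 - <<'E'
from h import *
im=r.grab_frame('scene')
a=cv2.resize(im[200:300,270:395,::-1],(750,600),interpolation=cv2.INTER_CUBIC)
cv2.imwrite('pics/scene9.png',a)
E
```

```text
time_s: 8.1
ee_pos: [0.627, -0.0067, 0.0771]
ft_force: [-1.1, -0.1, 2.6]
time_s: 8.2
ee_pos: [0.627, -0.0067, 0.0761]
ft_force: [-0.5, -0.2, 3.0]
```

View pics/scene9.png

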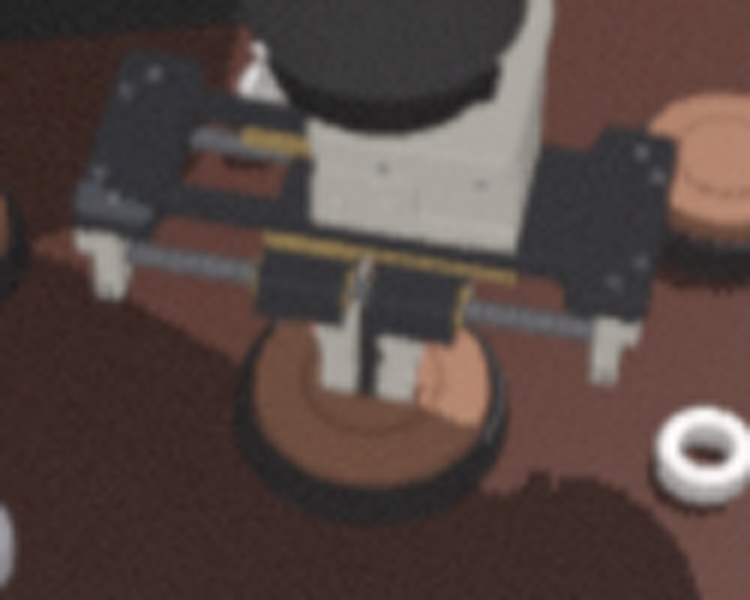

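Contact came at a reported z of about 0.0785 with 3 N. Flush is therefore near 0.0705, so I'll push to 0.070.

```bash
(python3 -m inch '[[0,0,-0.1,0,0,0,255],[0,0,-0.1,0,0,0,255],[0,0,-0.1,0,0,0,255]]';python3 -m inch '[[0,0,-0.1,0,0,0,255],[0,0,-0.1,0,0,0,255]]';python3 -m inch '[[0,0,-0.1,0,0,0,255],[0,0,0,0,0,0,255],[0,0,0,0,0,0,255]]')|egrep 'pos|force|time'; python3 - <<'E'
from h import *
im=r.grab_frame('scene')
a=cv2.resize(im[200:300,270:395,::-1],(750,600),interpolation=cv2.INTER_CUBIC)
cv2.imwrite('pics/scene10.png',a)
E
```

```text
time_s: 8.55
ee_pos: [0.627, -0.0067, 0.0729]
ft_force: [0.3, 1.2, 2.8]
time_s: 8.75
ee_pos: [0.6269, -0.0067, 0.0708]
ft_force: [-0.2, 0.0, 3.3]
time_s: 9.05
ee_pos: [0.6269, -0.0067, 0.0697]
ft_force: [0.9, 0.1, 0.2]
```

View pics/scene10.png

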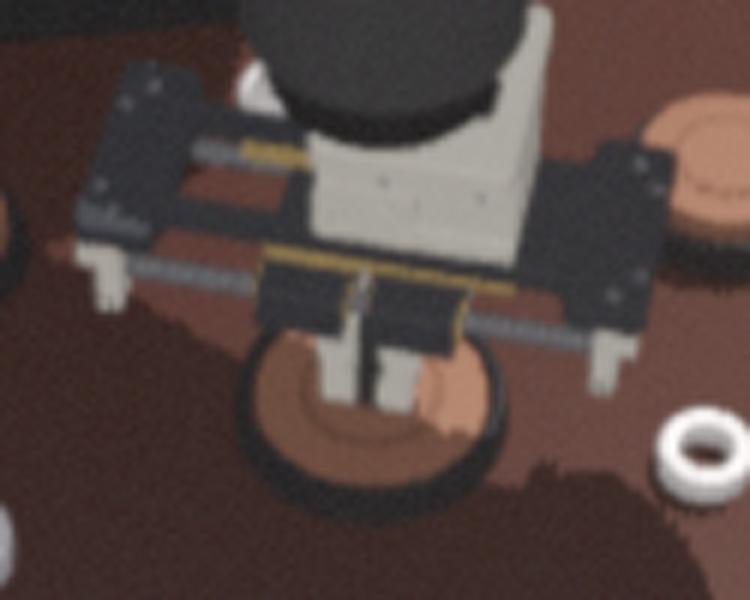

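```bash
(python3 -m inch '[[0,0,0.2,0,0,0,255],[0,0,0.8,0,0,0,255],[0,0,2,0,0,0,255],[-1,2,2,0,0,0,255],[-1.5,3,0,0,0,0,255],[-1.5,3,0,0,0,0,255],[-1.5,3,0,0,0,0,255],[-1.2,2.8,0,0,0,0,255],[-0.5,1.4,-1,0,0,0,255],[0,0,-1,0,0,0,255]]';python3 -m inch '[[0,0,-0.8,0,0,0,255],[0,0,-0.5,0,0,0,255],[0,0,-0.2,0,0,0,255],[0,0,0,0,0,0,255],[0,0,0,0,0,0,255]]')|egrep 'pos|force|time'; python3 - <<'E'
from h import *
im=r.grab_frame('scene');print(r.state()['ee_pos'])
a=cv2.resize(im[170:290,280:430,::-1],(750,600),interpolation=cv2.INTER_CUBIC)
cv2.imwrite('pics/scene11.png',a)
E
```

```text
time_s: 10.1
ee_pos: [0.5547, 0.147, 0.1001]
ft_force: [0.0, -0.4, -0.5]
time_s: 10.6
ee_pos: [0.5553, 0.1449, 0.085]
ft_force: [0.2, 0.4, 0.6]
[0.55524932 0.14504104 0.08513298]
```

View pics/scene11.png

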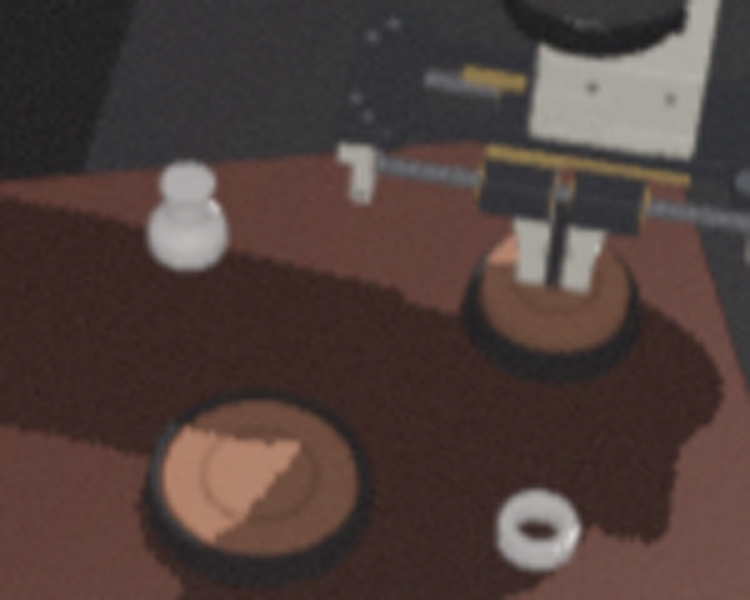

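The large seal at crop (260,475) is flush with its rim, and the tips are over the medium seal at crop (556,290). Now I'll press the medium one.

```bash
(python3 -m inch '[[0,0,-0.2,0,0,0,255],[0,0,-0.2,0,0,0,255],[0,0,-0.1,0,0,0,255]]';python3 -m inch '[[0,0,-0.1,0,0,0,255]]';python3 -m inch '[[0,0,-0.1,0,0,0,255]]';python3 -m inch '[[0,0,-0.1,0,0,0,255]]';python3 -m inch '[[0,0,-0.1,0,0,0,255]]')|egrep 'pos|force|time'
```

```text
time_s: 10.95
ee_pos: [0.5548, 0.1453, 0.0797]
ft_force: [0.0, -0.1, -0.4]
time_s: 11.05
ee_pos: [0.5548, 0.1453, 0.0788]
ft_force: [-1.8, 0.1, 2.2]
time_s: 11.15
ee_pos: [0.5548, 0.1453, 0.078]
ft_force: [-0.3, -1.1, 2.6]
time_s: 11.25
ee_pos: [0.5549, 0.1453, 0.077]
ft_force: [-1.6, 0.1, 2.7]
time_s: 11.35
ee_pos: [0.5549, 0.1453, 0.0759]
ft_force: [-1.7, -0.4, 2.6]
```

Contact came at about 0.079. I'll press on to 0.070.

```bash
(python3 -m inch '[[0,0,-0.1,0,0,0,255],[0,0,-0.1,0,0,0,255],[0,0,-0.1,0,0,0,255]]';python3 -m inch '[[0,0,-0.1,0,0,0,255],[0,0,-0.1,0,0,0,255]]';python3 -m inch '[[0,0,-0.1,0,0,0,255],[0,0,0,0,0,0,255],[0,0,0,0,0,0,255],[0,0,0,0,0,0,255]]')|egrep 'pos|force|time'
python3 - <<'E'
from h import *
im=r.grab_frame('scene')
a=cv2.resize(im[170:290,280:430,::-1],(750,600),interpolation=cv2.INTER_CUBIC)
cv2.imwrite('pics/scene12.png',a)
E
```

```text
time_s: 11.65
ee_pos: [0.5548, 0.1453, 0.0728]
ft_force: [-1.9, 0.1, 2.7]
time_s: 11.85
ee_pos: [0.5549, 0.1453, 0.0708]
ft_force: [-1.3, -0.0, 3.2]
time_s: 12.25
ee_pos: [0.555, 0.1453, 0.0697]
ft_force: [0.7, -0.4, -0.2]
```

View pics/scene12.png

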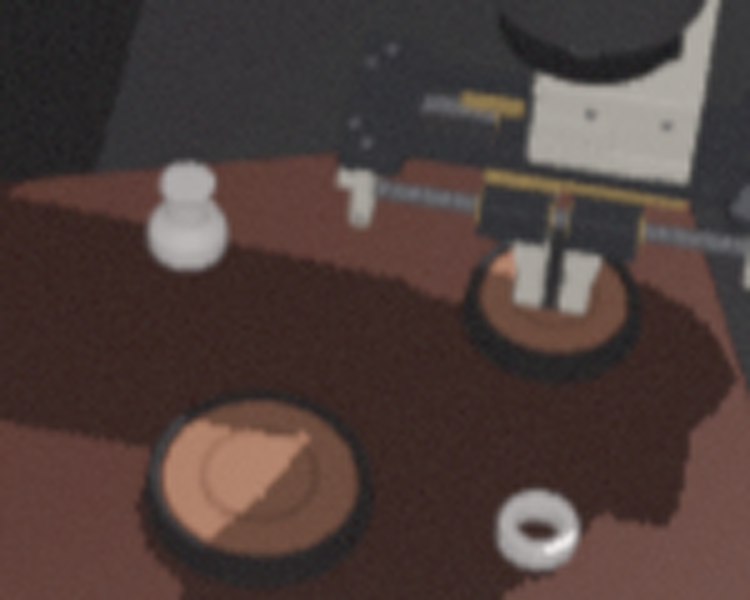

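The medium seal is now flush too. Next I'll lift and move to the small seal.

```bash
(python3 -m inch '[[0,0,0.2,0,0,0,255],[0,0,0.8,0,0,0,255],[0,0,2.5,0,0,0,255],[0,-1,2,0,0,0,255],[-0.5,-4,0,0,0,0,255],[-0.5,-4,0,0,0,0,255],[-0.5,-4,0,0,0,0,255],[-0.5,-4,0,0,0,0,255],[-0.5,-4,0,0,0,0,255],[-0.5,-4,0,0,0,0,255]]';python3 -m inch '[[-0.4,-3,-0.5,0,0,0,255],[0,-1.3,-1,0,0,0,255],[0,0,-1,0,0,0,255],[0,0,-0.8,0,0,0,255],[0,0,-0.4,0,0,0,255],[0,0,-0.2,0,0,0,255],[0,0,0,0,0,0,255],[0,0,0,0,0,0,255]]')|egrep 'pos|force|time'; python3 - <<'E'
from h import *
im=r.grab_frame('scene');print(r.state()['ee_pos'])
a=cv2.resize(im[170:310,230:405,::-1],(750,600),interpolation=cv2.INTER_CUBIC)
cv2.imwrite('pics/scene13.png',a)
E
```

```text
time_s: 13.3
ee_pos: [0.5248, -0.1062, 0.1259]
ft_force: [0.3, -1.4, -0.8]
time_s: 14.1
ee_pos: [0.5213, -0.1472, 0.0862]
ft_force: [0.5, 0.6, -0.5]
[ 0.52128134 -0.14730386  0.08621505]
```

View pics/scene13.png

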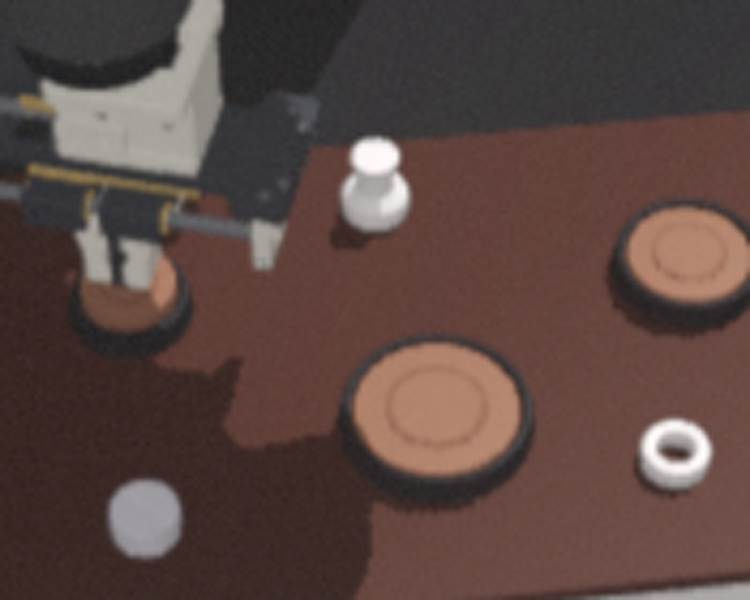

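Both pressed seals look flush. The small seal leaves little room for the tips, so I'll check the centring numerically.

```bash
python3 - <<'E'
from h import *
f=lambda p:[round(float(x),1) for x in ((np.array(proj('scene',p))-[230,170]+.5)*4.286)]
x,y,z=r.state()['ee_pos']+[0,0,.0355]
ty=np.array([-.418,-.909,0])*.019; tx=np.array([.909,-.418,0])
for w in (.0065,.0095,.011):
  for s in(-1,1): print(w,s,f(np.array([x,y,z])+tx*w+s*ty))
print('seal',f([.5205,-.1472,.1143]),'rimfoot',f([.5205,-.1472,.09]))
a=cv2.imread('pics/scene13.png')[200:380,40:220];cv2.imwrite('pics/s13z.png',cv2.resize(a,(600,600),interpolation=cv2.INTER_CUBIC))
E
```

```text
0.0065 -1 [160.4, 286.8]
0.0065 1 [88.8, 274.5]
0.0095 -1 [158.9, 291.1]
0.0095 1 [87.1, 278.9]
0.011 -1 [158.1, 293.3]
0.011 1 [86.3, 281.0]
seal [129.1, 279.7] rimfoot [132.4, 310.3]
```

View pics/s13z.png

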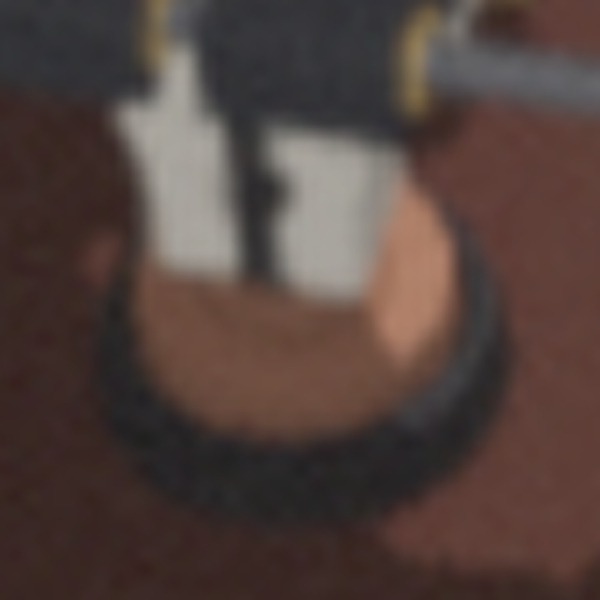

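```bash
(python3 -m inch '[[0,0.2,-0.2,0,0,0,255],[0,0,-0.2,0,0,0,255],[0,0,-0.1,0,0,0,255],[0,0,-0.1,0,0,0,255]]';python3 -m inch '[[0,0,-0.1,0,0,0,255]]';python3 -m inch '[[0,0,-0.1,0,0,0,255]]';python3 -m inch '[[0,0,-0.1,0,0,0,255]]';python3 -m inch '[[0,0,-0.1,0,0,0,255]]')|egrep 'pos|force|time'
```

```text
time_s: 14.55
ee_pos: [0.5208, -0.1457, 0.0797]
ft_force: [0.2, 0.4, 0.3]
time_s: 14.65
ee_pos: [0.5209, -0.1458, 0.0788]
ft_force: [-0.7, 0.5, 3.2]
time_s: 14.75
ee_pos: [0.5209, -0.1458, 0.078]
ft_force: [-1.1, 1.0, 2.9]
time_s: 14.85
ee_pos: [0.5209, -0.1458, 0.077]
ft_force: [-1.1, 0.6, 2.7]
time_s: 14.95
ee_pos: [0.5209, -0.1458, 0.0759]
ft_force: [-0.9, 0.4, 2.8]
```

```bash
(python3 -m inch '[[0,0,-0.1,0,0,0,255],[0,0,-0.1,0,0,0,255],[0,0,-0.1,0,0,0,255]]';python3 -m inch '[[0,0,-0.1,0,0,0,255]]';python3 -m inch '[[0,0,-0.1,0,0,0,255],[0,0,0,0,0,0,255],[0,0,0,0,0,0,255],[0,0,0,0,0,0,255]]'; python3 -m inch '[[0,0,0.2,0,0,0,255],[0,0,0.8,0,0,0,255],[0,0,2,0,0,0,255],[0,0,3,0,0,0,255],[-1,-3,3,0,0,0,255],[-1,-4,0,0,0,0,255],[0,-4,0,0,0,0,255],[0,-4,0,0,0,0,255],[0,0,0,0,0,0,255],[0,0,0,0,0,0,255]]')|egrep 'pos|force|time'
python3 - <<'E'
from h import *
im=r.grab_frame('scene')
cv2.imwrite('pics/scene14.png',cv2.resize(im[170:310,230:405,::-1],(750,600),interpolation=cv2.INTER_CUBIC))
s=seals('scene',im);im2=r.grab_frame('top');t=seals('top',im2)
cv2.imwrite('pics/top14.png',im2[:,:,::-1])
for a,_ in s:
  for b,_ in t:
    o1,d1=ray('scene',*a);o2,d2=ray('top',*b)
    x=np.linalg.lstsq(np.c_[d1,-d2],o2-o1,rcond=None)[0];p,q=o1+d1*x[0],o2+d2*x[1]
    if np.linalg.norm(p-q)<.012: print(p.round(4),q.round(4))
E
```

```text
time_s: 15.25
ee_pos: [0.5209, -0.1458, 0.0728]
ft_force: [-1.2, 0.9, 3.1]
time_s: 15.35
ee_pos: [0.5209, -0.1457, 0.0718]
ft_force: [-1.3, -0.4, 3.3]
time_s: 15.75
ee_pos: [0.5209, -0.1456, 0.0707]
ft_force: [-0.6, -0.9, 0.5]
time_s: 16.75
ee_pos: [0.5005, -0.2966, 0.1611]
ft_force: [-0.1, 0.5, -1.3]
[0.5543 0.1449 0.1021] [0.5544 0.1454 0.1022]
[ 0.6477 -0.1562  0.2493] [ 0.6461 -0.1655  0.2501]
[ 0.6276 -0.0086  0.1017] [ 0.6277 -0.0081  0.1017]
```

View pics/scene14.png

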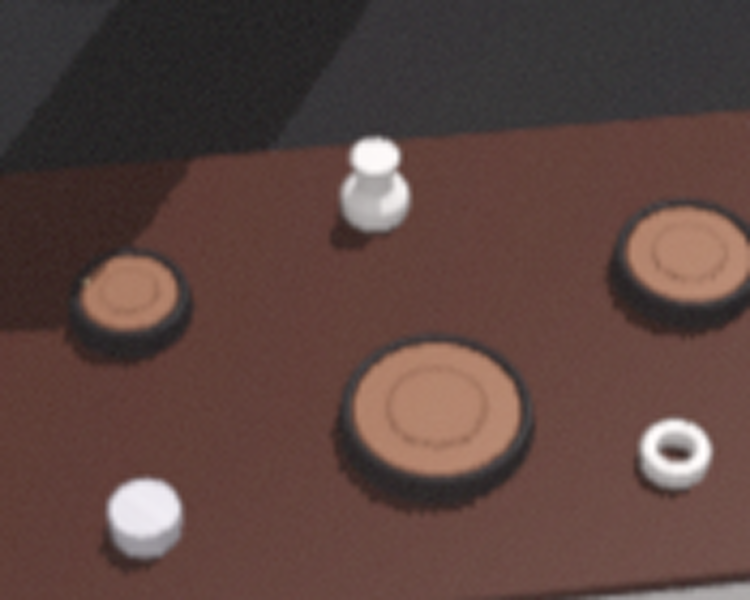

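View pics/top14.png

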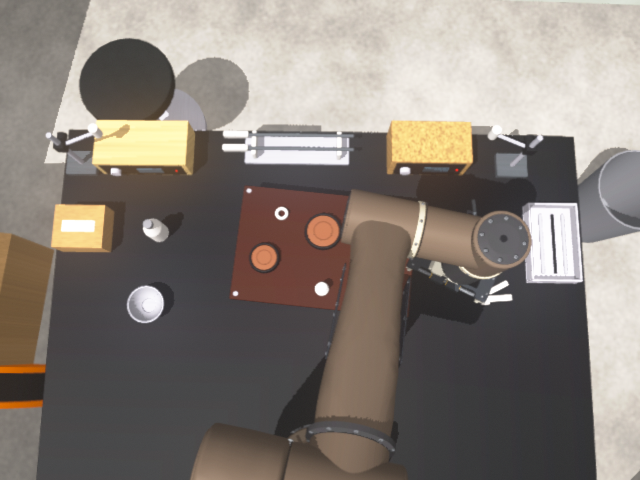

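```bash
python3 - <<'E'
from h import *
im=r.grab_frame('scene')
for c,s in seals('scene',im): 
    if c[0]<280:
        for z in(.100,.102,.104,.106,.1116): print(c,z,atz('scene',*c,z).round(4))
s=r.state();print(s['ee_pos'],s['ft_force'],abs(s['qvel']).max(),s['time_s'])
r.finish_job()
E
```

```text
[259.88737201 238.0443686 ] 0.1 [ 0.5177 -0.1472  0.1   ]
[259.88737201 238.0443686 ] 0.102 [ 0.5194 -0.1473  0.102 ]
[259.88737201 238.0443686 ] 0.104 [ 0.5212 -0.1475  0.104 ]
[259.88737201 238.0443686 ] 0.106 [ 0.5229 -0.1476  0.106 ]
[259.88737201 238.0443686 ] 0.1116 [ 0.5278 -0.1479  0.1116]
[ 0.50095823 -0.29501339  0.16116504] [-0.03913522  0.34974251  0.49573219] 0.008824606487423335 16.9
the job is handed in; nothing more can be done
```

I pressed the large, then the medium, then the small seal flush with closed fingertips, moved the arm clear, and handed the job in at about 17 s. It reported no verdict. The highest vertical force I read while pressing was 3.3 N.

- **How far they went down:** comparing camera measurements before and after, the large seal dropped about 8.5 mm, the medium about 9.2 mm and the small about 8.8 mm. The arm hid the small seal from the top camera at the end, so its figure comes from the scene camera alone. In the last scene picture all three look flush with their rims.
- **Bystanders:** the sleeve, ring and cap look unmoved in the last scene picture, and the bowl and bottle in the top picture. I judged this by eye only. The arm hid part of the grasper, so I did not fully check it, but the tool stayed at least 16 cm above the table there.
- **Fingertip height disagreed with the reported tool position:** first contact came about 35 mm lower on the reported height than the stated tool point implies. I used the force felt at contact as the height reference instead.
- **Camera heights disagreed with the nominal ones:** the cameras put the seal tops about 3–4 mm lower than the stated dimensions, both before and after. I therefore relied on the change in height, not the absolute values.

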